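Load the sample trays and ratchet the shooting lift to its top rung

TASK

Clear the pink box off the deck of the little shooting lift and put it down on the table beside it, and slide every sample tray on the table fully home into a lane of the lift, one tray to a lane, all while the lift is still down. Then take the lift by its wooden grip bar and raise it past the top one of the rungs its pawl can lock on, so that the pawl falls clear over that rung, and lower it until the pawl sits on the rung and holds it, the trays still home; let go and leave the other things on the table where they stand.

Things in the scene. Friction and masses are not known exactly. Their poses are not given: they have to be found in the camera images.
- stand: fixed steel base plate (205 x 200 x 10 mm) with an upright ladder (two aluminium rails 140 mm apart, 275 mm high) 115 mm behind the origin, on the far side. Origin on the table; x points from the deck's open mouths to the ladder. Place and yaw vary. Four rungs: the lowest marks the parked height, the pawl locks on the middle two, the uppermost is only a brace.
- lift_deck (a joint): height of the plywood deck above its parked position, m: 0 parked, 0.055 locked on the first locking rung, 0.110 locked on the top locking rung, 0.14 upper stop. Slides straight up; drops by its weight unless the pawl sits on a rung; once locked it can only go up. Loaded it weighs about 0.8 kg: lift with 8 to 12 N by friction on the grip bar.
- pawl (a joint): angle of the counterweighted brass pawl behind the deck, rad: 0 level (normal, against its stop), up to about 1 while a rung pushes its nose down as the lift is raised past it. It falls back by gravity when the lift is about 20 mm above that rung's locking height (joint 0.13 for the top one), then catches the rung on lowering.
- grip_bar (a point): centre of the wooden grip bar over the deck's middle, between the inner lanes: 16 mm thick (stand's x), 70 mm long (y), 14 mm high, on two 10 mm posts 52 mm apart; free between the posts down to 44 mm below this point. The ladder's front is 78 mm behind it (+x). Moves up with the deck; 72 mm above the table when parked.
- lane_0 (a point): outer left lane, 48 mm wide. Point: on the lane's floor, where the middle of a tray's underside lies when the tray is fully home; x points into the lane, z up. Closed end 28 mm past it. Lips 12 mm above the floor, 4 mm thick, overhang the lane 5 mm each side from 40 mm before the point to its end, so a tray goes in only by sliding along x.
- lane_1 (a point): inner left lane, as lane_0. In front of the lips the floor of every lane runs on as a porch without lips, from 66 to 40 mm before this point, between walls 12 mm high that taper so that the mouth widens from 48 to about 53 mm. Parked, the floor is 28 mm above the table. Lane centres lie at y = +108, +52, -52, -108 mm of the stand.
- lane_2 (a point): inner right lane, as lane_0: the point where the middle of a tray's underside lies when fully home; x into the lane
- lane_3 (a point): outer right lane, as lane_0: the point where the middle of a tray's underside lies when fully home; x into the lane
- tray_0: sample tray: flat white base 56 mm (its x) x 44 mm (y) x 8 mm with an upright wooden tab in the middle, 10 mm thick (x), 26 mm wide (y), top 52 mm above the underside. Origin at the centre of the underside, z up. Same either way round; goes into any lane, its x along the lane's x. 70 g. May be absent (None from the start).
- tray_1: sample tray: flat white base 56 mm (its x) x 44 mm (y) x 8 mm with an upright wooden tab in the middle, 10 mm thick (x), 26 mm wide (y), top 52 mm above the underside. Origin at the centre of the underside, z up. Same either way round; goes into any lane, its x along the lane's x. 70 g. May be absent (None from the start).
- tray_2: sample tray: flat white base 56 mm (its x) x 44 mm (y) x 8 mm with an upright wooden tab in the middle, 10 mm thick (x), 26 mm wide (y), top 52 mm above the underside. Origin at the centre of the underside, z up. Same either way round; goes into any lane, its x along the lane's x. 70 g. May be absent (None from the start).
- tray_3: sample tray: flat white base 56 mm (its x) x 44 mm (y) x 8 mm with an upright wooden tab in the middle, 10 mm thick (x), 26 mm wide (y), top 52 mm above the underside. Origin at the centre of the underside, z up. Same either way round; goes into any lane, its x along the lane's x. 70 g. May be absent (None from the start).
- clip_box: small pink plastic box, 30 mm (its x) x 45 mm (y) x 18 mm high, 60 g, origin at the centre of its underside. It starts on the deck's floor in the 40 mm wide middle bay between the inner lanes (walls 12 mm high plus lips to 16 mm), in front of the grip bar, its long side along the stand's x; best pinched over its 45 mm length..
- herbs_jar: bystander: spice jar with dark cap, 40 mm across, 105 mm high
- chilli_jar: bystander: spice jar with a brown cap, 42 mm across, 106 mm high
- stylist_pot: bystander: small white pot, 67 mm across, 55 mm high

How it is judged:
By the outcome, as a careful person would: the job done as asked, in the order asked, and still so for the second after the job is handed in, with the robot touching nothing.
Of tray_0, tray_1, tray_2, tray_3 only 3 to 4 are there at a start; the rules pass over those that are not, and their reading is None.
At some moment in a run one of tray_0, tray_1, tray_2, tray_3 may be knocked a few centimetres aside while the robot is not near it.
Once in a run the grip may slacken for a moment while it holds something.
It also fails if it takes over 210 s, if anything falls off the work surface, if the arm or the gripper's body presses on something with over 40 N, if the wrist force passes 120 N, or if a joint passes its speed limit or range.

ROBOT

A 6-joint arm with a two-finger parallel gripper is mounted at the origin on a cart in front of the work surface, level with it; the furniture and walls round the work are solid. World frame = base frame: x ahead of the robot, y to its left, z up, the work surface at z = 0. Lengths are in m, angles in rad, forces in N, time in s.
With the tool pointing down it reaches from about 0.275 to 0.75 m from the base axis. Payload 10.2 kg.
Tool frame: the origin (TCP) lies midway between the tips of the shut fingers; the grasp point (between the pads) lies 19 mm behind it (robot.pinch_z is the distance from the TCP to the grasp point, in m); z points along the fingers, y is the line along which they close (so a half turn about z gives the same grasp; the last joint's range is limited). The gripper opens to 88 mm and grips with 3 to 60 N. Pads are 18 mm wide; open, the fingers measure 123 mm over their backs; the gripper's body (75 mm by 187 mm) begins 45 mm behind the grasp point.
Start: joints at [-1.423, 0.313, 1.498, -0, 1.331, -0.223], TCP at [0.19, -0.489, 0.239] pointing down, gripper open.
Joint ranges: [-2.94, 2.94], [-0.97, 2.17], [0.19, 2.56], [-1.23, 4.37], [0.02, 3.11], [-2.88, 2.88]. Speed limits (rad/s): [2.39, 2.39, 3.01, 3.14, 3.14, 3.14].

INTERFACE

Orientations are given as a rotation vector (axis times angle).
In Python, from plant import robot gives the robot as it stands.
- The arm moves only by the tool apply_moves, never from a script. Its argument "motion" is a list of rows, each a list of 3 entries, a list of its own where there are three numbers: the opening in per cent of the stroke, from 0 (shut) to 100 (fully open), then the shift along the world's x, y, z in cm, then the turn about the world's z in rad. A call has 1 to 12 rows; each row shifts and turns the commanded pose from where the row before left it; what a row does not reach is not made up. A row lasts 1/8 s, in which the tool goes at most 62.5 mm and 10.7 degrees, less where a joint would pass 70% of its speed; a pose out of reach is approached as far as the arm can. A call is refused whole if a number of a shift passes 6.25 or a number of a turn 0.188, either way. A call with a gripper value outside its range is refused whole. The fingers move at their own pace and stop on an object; "grip_force" is the grip in N (left out, the last holds). Time passes only in rows, so rows that do not move let the fingers close. It gives the time, the measured TCP pose, the force, the opening and the grip force at its end, in the units of the state.
- robot.get_state(): the state, without advancing time (a new reading comes with each control period).
- robot.camera(name): name is "side" or "top" or "wrist"; returns the picture (420x560x3 uint8, red, green, blue); there is no depth.
- robot.camera_info(name): a dict with "vfov" (degrees; the focal length in pixels is half the picture's height over the tangent of half this angle, whatever the lens; pixels are square), "cx", "cy" (the principal point, pixels), "R" (3x3) and "t" (3): a world point X has camera coordinates R X + t. Camera axes: x right, y down, z forward; pixel columns grow to the right and rows downward; lengths in m; the calibration is good to about 2 mm. A picture is of the moment at which its call begins: read the wrist's pose just before it. camera_info takes no time and is no camera call; for the wrist camera it gives the pose at the moment of the call.
- robot.hand_in(): hands the job in; it is judged then, once.
The state is a dict: "time": time; "joints": joint angles; "dq": joint speeds; "joint_torque": joint torques, N m; "eef_pos": TCP position; "tcp_rot": TCP orientation; "force": force on the tool from outside, world axes, zero at the start; "moment": the same for the moment, N m; "finger_gap": finger opening in m; "finger_force": force on a finger pad.
Only numpy, scipy, OpenCV 4.12 (cv2) and the standard library are available. Lean on these libraries where they do the work, as an engineer would, in place of code of your own. Each camera call takes 0.05 s, during which the arm holds its last target. There are 200 camera calls.

## Working session

There is one attempt and no reset: what is moved stays moved. The work goes in short steps, Python scripts to look and compute and a tool call to move; the robot and the scene stay as the last step left them, time stands still between calls to the robot, and variables do not carry over. Pictures are saved under pics/ and viewed, at most 14 in all, crops included, and the job is handed in when it is done.

Besides the shell and the picture viewer there is one more tool, called after "Emit:" as name(argument=value, ...), one argument or row to a line, values as JSON. apply_moves: Moves the arm, as the interface text tells. Its arguments: {"type":"object","properties":{"motion":{"type":"array"},"grip_force":{"type":"number"}},"required":["motion"]}

```bash
ls; mkdir -p pics; python3 - <<'E'
from plant import robot
import cv2
for n in("top","side"):
    i=robot.camera_info(n); print(n,i)
    cv2.imwrite(f"pics/{n}0.png",robot.camera(n)[:,:,::-1])
print(robot.get_state(), robot.pinch_z)
E
```

```text
pics
top {'vfov': 52.228797638859874, 'cx': 273.0058075032603, 'cy': 210.49006900491915, 'R': array([[-0.02106901, -0.99976244,  0.0055816 ],
       [-0.99373345,  0.02032832, -0.10991178],
       [ 0.1097722 , -0.00786235, -0.99392567]]), 't': array([0.001937  , 0.55168268, 1.29551648])}
side {'vfov': 42.93202582666504, 'cx': 274.0086795568429, 'cy': 198.4495805523627, 'R': array([[-0.91235878, -0.40923296,  0.01139473],
       [-0.28397845,  0.61257294, -0.73763855],
       [ 0.2948859 , -0.67622686, -0.67509965]]), 't': array([0.49001   , 0.18558025, 1.8883758 ])}
{'time': 0.1, 'joints': array([-1.42340809e+00,  3.13386733e-01,  1.49838597e+00, -1.68654651e-05,
        1.33099579e+00, -2.23390728e-01]), 'dq': array([ 0.0011522 , -0.00096394, -0.00381545, -0.00083024, -0.00063309,
        0.00015631]), 'joint_torque': array([ 2.49571691e-03, -4.02810323e+01, -2.52644509e+01,  6.95945369e-02,
        3.42623983e-02, -5.11459768e-05]), 'eef_pos': array([ 0.19018388, -0.48909388,  0.23821268]), 'tcp_rot': array([-3.08660337e+00, -5.78877243e-01, -4.44429371e-05]), 'force': array([-0.41612355,  0.34015735,  0.25600852]), 'moment': array([-0.01216549, -0.01900432, -0.06537052]), 'finger_force': 0.0, 'finger_gap': 0.0879785782761271} 0.0187
```

View pics/top0.png

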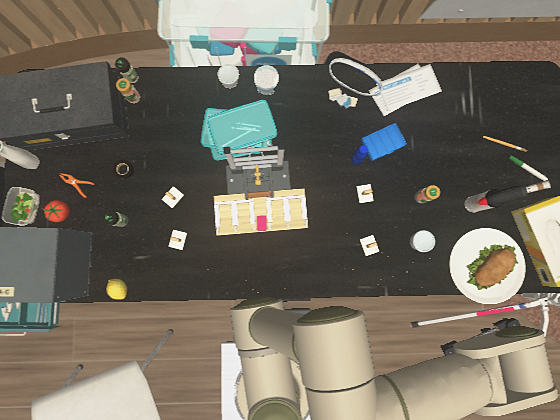

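View pics/side0.png

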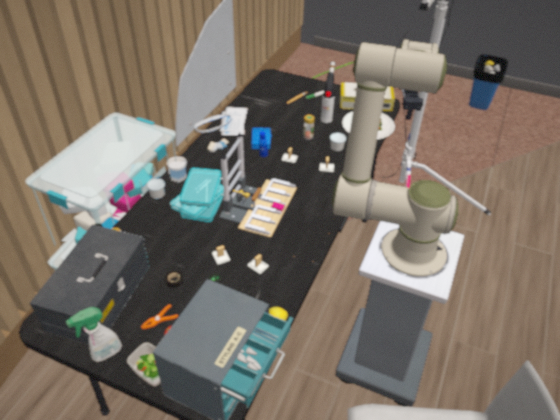

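Top view: stand at about (260,205), pink box at (262,223). There are four trays, at (173,197), (177,240), (365,193) and (370,245). The jars and pots stand well apart from them.

```bash
cat > h.py <<'E'
from plant import robot
import numpy as np, cv2
from scipy.spatial.transform import Rotation as Ro
def snap(n,f=None):
    i=robot.camera_info(n); im=robot.camera(n)
    if f: cv2.imwrite(f"pics/{f}.png",im[:,:,::-1])
    return im,i
def pt(i,uv,z):
    f=210/np.tan(np.radians(i["vfov"])/2)
    uv=np.atleast_2d(uv).astype(float)
    d=np.c_[(uv[:,0]-i["cx"])/f,(uv[:,1]-i["cy"])/f,np.ones(len(uv))]@i["R"]
    c=-i["R"].T@i["t"]
    return (c+d*((z-c[2])/d[:,2])[:,None])[:,:2]
def px(i,X):
    f=210/np.tan(np.radians(i["vfov"])/2)
    c=np.atleast_2d(X)@i["R"].T+i["t"]
    return np.c_[i["cx"]+f*c[:,0]/c[:,2],i["cy"]+f*c[:,1]/c[:,2]]
def tool():
    s=robot.get_state(); M=Ro.from_rotvec(s["tcp_rot"]).as_matrix()
    return s["eef_pos"],np.arctan2(M[1,1],M[0,1]),s  # pos, direction of closing line
def rects(im,i,lo,hi,z,amin):
    m=cv2.inRange(cv2.cvtColor(im,cv2.COLOR_RGB2HSV),np.array(lo),np.array(hi))
    out=[]
    for c in cv2.findContours(m,cv2.RETR_EXTERNAL,cv2.CHAIN_APPROX_NONE)[0]:
        if cv2.contourArea(c)<amin: continue
        c=cv2.convexHull(c).reshape(-1,2)
        w=pt(i,c,z)
        r=cv2.minAreaRect((w*1000).astype(np.float32))
        out.append((np.round(c.mean(0)),np.round(r[0],1),np.round(r[1],1),round(r[2],1)))
    return out
E
python3 - <<'E'
from h import *
im,i=snap("top")
print("white");[print(r) for r in rects(im,i,(0,0,170),(179,70,255),.008,40) if 120<r[0][0]<460 and 150<r[0][1]<280]
print("pink");[print(r) for r in rects(im,i,(160,120,120),(176,255,255),.046,20)]
print("wood");[print(r) for r in rects(im,i,(12,50,150),(30,160,255),.044,300)]
print(tool()[:2], robot.camera_info("wrist"))
print(pt(i,[(116,219),(124,169),(427,193),(422,241),(262,223),(117,289)],0.05))
E
```

```text
white
(array([370., 245.]), array([ 439.5, -307.3]), array([55. , 44.9]), 17.7)
(array([424., 240.]), array([ 449.9, -478.6]), array([65.9, 66.1]), 86.7)
(array([178., 239.]), array([469.3, 290.7]), array([44.5, 54.9]), 75.0)
(array([233., 222.]), array([538.6, 110.3]), array([107.1, 128.5]), 3.6)
(array([284., 213.]), array([547.5, -51.8]), array([104. , 125.7]), 3.7)
(array([172., 196.]), array([604.4, 306.5]), array([44.9, 55.5]), 48.9)
(array([365., 193.]), array([ 603.4, -300.8]), array([55. , 45.2]), 7.8)
(array([252., 158.]), array([725.3,  44.1]), array([ 13. , 141.2]), 3.7)
(array([262., 160.]), array([725. ,  31.2]), array([ 45.7, 154.2]), 0.4)
pink
(array([494., 311.]), array([ 234.4, -666.3]), array([ 11.5, 110.9]), 6.6)
(array([261., 225.]), array([512.3,  26.5]), array([27.4, 42.9]), 89.0)
(array([245.,  48.]), array([1066.2,   65.5]), array([60.7, 27.6]), 49.0)
(array([232.,  45.]), array([1084.2,  116.7]), array([44.7, 13.4]), 89.0)
wood
(array([326., 406.]), array([ -23.9, -147.7]), array([95.9, 78.3]), 88.7)
(array([377., 402.]), array([ -11.8, -299.5]), array([165.
[... 401 characters left out ...]
, 270.]), array([ 357.8, -682.5]), array([ 63.6, 141.3]), 36.0)
(array([257., 211.]), array([548.1,  29.1]), array([122.1, 280.5]), 3.6)
(array([ 0.19019712, -0.48916618,  0.23832141]), np.float64(-1.1999845787445151)) {'vfov': 70.18434350766525, 'cx': 283.3510143850351, 'cy': 207.88133978421033, 'R': array([[ 3.62508629e-01, -9.31980311e-01, -4.40566185e-04],
       [-8.84460322e-01, -3.44173914e-01,  3.15078174e-01],
       [-2.93798286e-01, -1.13828894e-01, -9.49065619e-01]]), 't': array([-0.52542934, -0.04311426,  0.39070626])}
[[ 0.53320013  0.46779155]
 [ 0.68718874  0.44619119]
 [ 0.59376828 -0.48304064]
 [ 0.44717977 -0.4589382 ]
 [ 0.51188486  0.02488208]
 [ 0.32342096  0.46080754]]
```

Emit:
apply_moves(
  motion=[
    [100,[2.7,4.3,0.8],0.105],
    [100,[2.7,4.3,0.8],0.105],
    [100,[2.7,4.3,0.8],0.105],
    [100,[2.7,4.3,0.8],0.105],
    [100,[2.7,4.3,0.8],0.105],
    [100,[2.7,4.3,0.8],0.105],
    [100,[2.7,4.3,0.8],0.105],
    [100,[2.7,4.3,0.8],0.105],
    [100,[2.7,4.3,0.8],0.105],
    [100,[2.7,4.3,0.8],0.105],
    [100,[2.7,4.3,0.8],0.105],
    [100,[2.7,4.3,0.8],0.105],
  ],
)

```text
time: 1.65
eef_pos: [0.5148, 0.0283, 0.3348]
tcp_rot: [-2.15, -2.291, 0.0]
force: [0.0, -0.1, -0.1]
finger_gap: 0.0885
finger_force: 0.0
```

Emit:
apply_moves(
  motion=[
    [100,[0,0,0],0],
    [100,[0,0,0],0],
  ],
)

```text
time: 1.9
eef_pos: [0.5139, 0.0263, 0.3343]
tcp_rot: [-2.154, -2.286, 0.001]
force: [0.0, 0.8, -0.6]
finger_gap: 0.0878
finger_force: 0.0
```

```bash
python3 - <<'E'
from h import *
im,i=snap("wrist","w1"); print(tool()[:2],tool()[2]["joints"])
im2,i2=snap("side"); 
u=px(i2,tool()[0])[0].astype(int);print(u)
x,y=max(u[0]-100,0),max(u[1]-120,0)
a=cv2.resize(im2[y:y+150,x:x+200],None,fx=2.5,fy=2.5,interpolation=cv2.INTER_CUBIC)
cv2.imwrite("pics/s1.png",a[:,:,::-1])
E
```

```text
(array([0.51383834, 0.02594875, 0.33444801]), np.float64(0.05853653855351973)) [-1.77447447e-01  2.40453842e-01  1.34608081e+00 -2.30615162e-04
  1.55573897e+00 -2.35980458e-01]
[278 141]
```

View pics/w1.png

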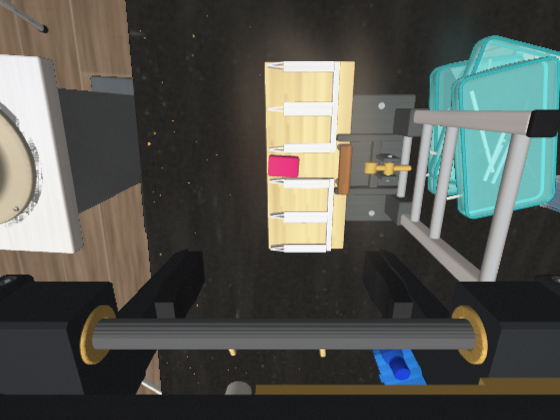

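View pics/s1.png

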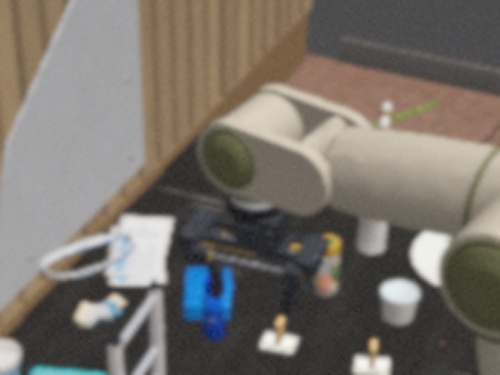

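Wrist view: the lift is clear, with the mouths at column 266, six white lips at rows 67–248, the bar at (345,170) and the box at (284,166). The gripper's long body lies along its closing line. So the bar has to be gripped over its 70 mm length, because the body would hit the ladder the other way round.

```bash
python3 - <<'E'
from h import *
im,i=snap("wrist")
for n,lo,hi,z,a in [("white",(0,0,190),(179,45,255),.044,60),("pink",(160,120,120),(178,255,255),.046,60),("wood",(12,50,150),(30,160,255),.032,800),("bar",(5,100,70),(16,220,200),.079,60)]:
    print(n);[print(r) for r in rects(im,i,lo,hi,z,a) if 250<r[0][0]<430 and 50<r[0][1]<265]
hsv=cv2.cvtColor(im,cv2.COLOR_RGB2HSV)
for p in [(345,170),(300,90),(300,67),(284,166)]: print(p,hsv[p[1],p[0]])
E
```

```text
white
(array([302., 214.]), array([545.5, -49.4]), array([ 97.2, 120.3]), 3.4)
(array([420., 177.]), array([718.1,  26.5]), array([  6.2, 141.3]), 3.7)
(array([301., 111.]), array([535.2, 108.7]), array([ 97.2, 119.5]), 3.7)
pink
(array([283., 165.]), array([513.3,  28.1]), array([43.6, 30. ]), 0.3)
wood
(array([341., 192.]), array([605.3, -21.6]), array([ 22. , 166.4]), 2.2)
(array([346.,  99.]), array([595.1, 125.9]), array([20.5, 95.3]), 3.7)
(array([296., 150.]), array([549.5,  30.8]), array([122.5, 280.3]), 3.6)
bar
(array([344., 168.]), array([596.2,  34. ]), array([16.4, 67.2]), 3.7)
(345, 170) [ 13 137 167]
(300, 90) [ 21  84 230]
(300, 67) [ 30   1 238]
(284, 166) [169 189 233]
```

Emit:
apply_moves(
  motion=[
    [75,[0,0.2,-5],0.006],
    [75,[0,0,-5],0],
    [75,[0,0,-5],0],
    [75,[0,0,-5],0],
    [75,[0,0,-5],0],
    [75,[0,0,-3],0],
    [75,[0,0,-2],0],
    [75,[0,0,-0.3],0],
    [75,[0,0,0],0],
    [75,[0,0,0],0],
  ],
  grip_force=12,
)

```text
time: 3.3
eef_pos: [0.5147, 0.0284, 0.0327]
tcp_rot: [2.146, 2.292, 0.001]
force: [-0.3, 0.4, -0.4]
finger_gap: 0.0662
finger_force: 0.0
```

Emit:
apply_moves(
  motion=[
    [0,[0,0,0],0],
    [0,[0,0,0],0],
    [0,[0,0,0],0],
    [0,[0,0,0],0],
    [0,[0,0,0],0],
    [0,[0,0,0],0],
  ],
)

```text
time: 4.05
eef_pos: [0.5143, 0.0287, 0.0319]
tcp_rot: [2.147, 2.293, 0.0]
force: [-2.0, 0.0, 5.3]
finger_gap: 0.0457
finger_force: 11.8
```

Emit:
apply_moves(
  motion=[
    [0,[0,0,3],0],
    [0,[0,0,3.5],0],
    [0,[0,0,3.5],0],
    [0,[0,-4,0],0],
    [0,[0,-4,0],0],
    [0,[0,-4,0],0],
    [0,[0,-4,0],0],
    [0,[0,-4,0],0],
    [0,[0,-2.8,0],0],
    [0,[0,0,-4],0],
    [0,[0,0,-4],0],
    [0,[0,0,-2],0],
  ],
)

```text
time: 5.55
eef_pos: [0.5132, -0.1988, 0.0293]
tcp_rot: [-2.145, -2.291, 0.001]
force: [0.6, -0.7, -0.9]
finger_gap: 0.0455
finger_force: 11.8
```

Emit:
apply_moves(
  motion=[
    [0,[0,0,-1.5],0],
    [0,[0,0,-1],0],
    [0,[0,0,-0.2],0],
    [0,[0,0,0],0],
    [0,[0,0,0],0],
  ],
)

```text
time: 6.18
eef_pos: [0.5145, -0.1995, 0.0053]
tcp_rot: [2.146, 2.293, 0.0]
force: [0.4, -0.3, -0.4]
finger_gap: 0.0454
finger_force: 11.8
```

Emit:
apply_moves(
  motion=[
    [75,[0,0,0],0],
    [75,[0,0,0],0],
    [75,[0,0,1],0],
    [75,[0,0,5],0],
    [75,[0,0,5],0],
    [75,[0,0,5],0],
    [75,[0,0,5],0],
    [75,[0,-4,0],0],
    [75,[0,-3,0],0],
    [75,[0,0,0],0],
    [75,[0,0,0],0],
  ],
)

```text
time: 7.55
eef_pos: [0.5142, -0.2686, 0.215]
tcp_rot: [-2.147, -2.294, -0.0]
force: [0.2, -0.5, -0.0]
finger_gap: 0.0658
finger_force: 0.0
```

```bash
cat >> h.py <<'E'
def trays(f=None):
    im,i=snap("wrist",f)
    print(np.round(tool()[0],4),round(tool()[1],4))
    for r in rects(im,i,(0,0,170),(179,60,255),.008,150):
        if 50<max(r[2])<62 and 38<min(r[2])<48:
            a=r[3] if r[2][0]>r[2][1] else r[3]-90
            print("tray",r[0],r[1],r[2],"yaw",round(np.radians(a),3))
E
python3 - <<'E'
from h import *
trays("w2")
E
```

```text
[ 0.5143 -0.2684  0.215 ] 0.0668
tray [228. 305.] [ 447.3 -453.8] [51.9 39.6] yaw 0.066
```

View pics/w2.png

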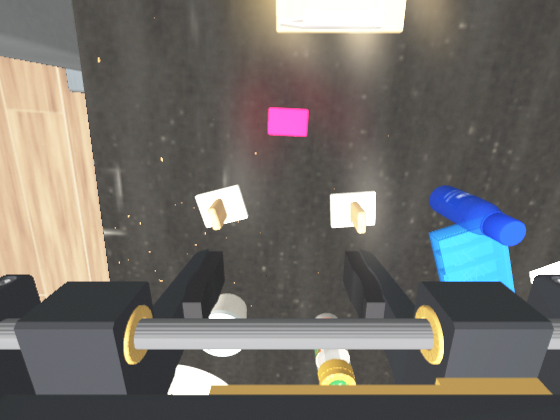

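Tray bases sit at about (221,206) and (353,209), slightly warm in tone, with the tabs leaning down in the view. The box is at (288,122) on the table. I'll fit the base corners after retuning the threshold.

```bash
python3 - <<'E'
import cv2
h=cv2.cvtColor(cv2.imread("pics/w2.png"),cv2.COLOR_BGR2HSV)
for p in [(205,203),(235,212),(222,195),(216,212),(340,200),(345,220),(370,200),(358,215),(360,228)]: print(p,h[p[1],p[0]])
from h import *
im,i=snap("wrist")
for s in (30,45,70): 
  for v in (150,190): print(s,v,[r for r in rects(im,i,(0,0,v),(179,s,255),.008,150) if 180<r[0][0]<380 and 180<r[0][1]<240])
E
```

```text
(205, 203) [  0   0 255]
(235, 212) [  0   0 255]
(222, 195) [  0   0 255]
(216, 212) [ 17 105 207]
(340, 200) [  0   0 255]
(345, 220) [  0   0 255]
(370, 200) [  0   0 255]
(358, 215) [ 30  20 255]
(360, 228) [ 30   9 255]
30 150 [(array([353., 213.]), array([ 604. , -304.1]), array([56.9, 54.6]), 6.7), (array([218., 202.]), array([ 440.6, -309. ]), array([57.8, 49.1]), 18.8)]
30 190 [(array([356., 211.]), array([ 603.9, -304.3]), array([56.6, 54.1]), 6.7), (array([220., 205.]), array([ 440.7, -309.3]), array([56.6, 48.8]), 18.1)]
45 150 [(array([353., 213.]), array([ 603.6, -305. ]), array([56.8, 55.7]), 8.6), (array([218., 205.]), array([ 440.7, -309.1]), array([57.8, 49.4]), 18.8)]
45 190 [(array([356., 211.]), array([ 603.8, -305.2]), array([56.7, 55.1]), 7.9), (array([220., 206.]), array([ 440.7, -309.5]), array([56.6, 49.2]), 18.1)]
70 150 [(array([353., 213.]), array([ 604.1, -304.8]), array([56.9, 56. ]), 6.7), (array([218., 204.]), array([ 440.8, -309.4]), array([57.8, 50.1]), 18.8)]
70 190 [(array([356., 213.]), array([ 603.8, -305.3]), array([56.7, 55.2]), 7.9), (array([220., 205.]), array([ 440.8, -309.8]), array([56.6, 49.8]), 18.1)]
```

Emit:
apply_moves(
  motion=[
    [36,[-3.7,-1.95,-1],0.123],
    [36,[-3.7,-1.9,-1],0.123],
    [36,[0,0,-4],0],
    [36,[0,0,-4],0],
    [36,[0,0,-4],0],
    [36,[0,0,-3],0],
    [36,[0,0,-2.0],0],
    [36,[0,0,-0.4],0],
    [36,[0,0,0],0],
    [36,[0,0,0],0],
  ],
  grip_force=20,
)

```text
time: 8.9
eef_pos: [0.4406, -0.3081, 0.0217]
tcp_rot: [1.848, 2.539, -0.001]
force: [-0.2, -0.4, -0.3]
finger_gap: 0.0315
finger_force: 0.0
```

Emit:
apply_moves(
  motion=[
    [0,[0,0,0],0],
    [0,[0,0,0],0],
    [0,[0,0,0],0],
    [0,[0,0,0],0],
    [0,[0,0,0],0],
  ],
)

```text
time: 9.52
eef_pos: [0.4403, -0.3079, 0.0209]
tcp_rot: [1.849, 2.539, -0.0]
force: [-0.8, 0.2, 5.2]
finger_gap: 0.0098
finger_force: 20.0
```

Emit:
apply_moves(
  motion=[
    [0,[0,0,3],0],
    [0,[0,0,4],0],
    [0,[0,1,3],-0.0825],
    [0,[0.26,4,0],-0.0825],
    [0,[0.5,4,0],-0.0825],
    [0,[0.5,4,0],0],
    [0,[0.5,4,0],0],
    [0,[0.5,3.4,0],0],
    [0,[0,2.0,0],0],
    [0,[0,0,-4],0],
    [0,[0,0,-3.1],0],
    [0,[0,0,0],0],
  ],
)

```text
time: 11.02
eef_pos: [0.4617, -0.0833, 0.0482]
tcp_rot: [-2.146, -2.289, 0.002]
force: [-0.3, 0.8, 0.0]
finger_gap: 0.0097
finger_force: 20.0
```

```bash
python3 - <<'E'
from h import *
im,i=snap("wrist","w3"); p,y,s=tool(); print(p,y,s["finger_gap"],s["joints"])
E
```

```text
[ 0.46261432 -0.08373654  0.04961672] 0.06444070015527889 0.009962408375411737 [-4.29058197e-01  4.50297812e-01  1.86850141e+00  4.28538528e-05
  8.24271690e-01 -4.93527554e-01]
```

View pics/w3.png

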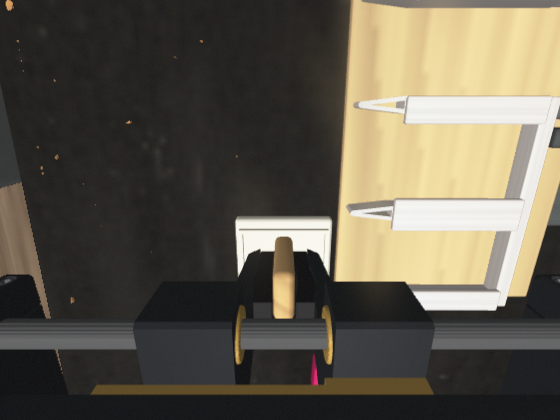

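```bash
python3 - <<'E'
from h import *
i=robot.camera_info("wrist")
c=np.array([557.7,30.8]);ex=np.array([np.cos(.0645),np.sin(.0645)]);ey=np.array([-ex[1],ex[0]])
for uv,z in [((285,217),.038),((350,211),.040),((360,105),.040),((405,103+7),.044),((395,214),.044),((520,214),.044)]:
    w=pt(i,uv,z)[0]*1000; print(uv,w,"local",(w-c)@ex,(w-c)@ey)
E
```

```text
(285, 217) [462.35045145 -59.9066359 ] local -100.99780053539811 -84.37223768071793
(350, 211) [497.72860331 -53.34726326] local -65.27042790616356 -80.10681355028363
(360, 105) [495.2163175    1.72392994] local -64.22786011166554 -24.98820550113978
(405, 110) [516.20156893   0.75501132] local -43.34869742812237 -27.307719741884842
(395, 214) [521.05928104 -52.15865573] local -41.91165203393179 -80.42446312706461
(520, 214) [588.01703587 -47.79375306] local 25.18821162639536 -80.38441813756533
```

Emit:
apply_moves(
  motion=[
    [0,[0,0.05,0],0],
    [0,[1.2,0.08,0],0],
    [0,[1.2,0.08,0],0],
    [0,[1.2,0.08,0],0],
    [0,[1.2,0.08,0],0],
    [0,[1.2,0.08,0],0],
    [0,[1.0,0.06,0],0],
    [0,[1.0,0.06,0],0],
    [0,[0.7,0.05,0],0],
    [0,[0.6,0.04,0],0],
    [0,[0,0,0],0],
  ],
)

```text
time: 12.45
eef_pos: [0.556, -0.0772, 0.0497]
tcp_rot: [2.148, 2.292, -0.0]
force: [0.3, -1.5, -0.7]
finger_gap: 0.0094
finger_force: 20.0
```

Emit:
apply_moves(
  motion=[
    [0,[0.3,0.02,0],0],
    [0,[0.3,0.02,0],0],
    [0,[0.2,0.01,0],0],
    [0,[0.1,0.01,0],0],
    [0,[0,0,0],0],
  ],
)

```text
time: 13.08
eef_pos: [0.5608, -0.0767, 0.0495]
tcp_rot: [-2.142, -2.286, 0.011]
force: [-23.0, -2.5, 13.2]
finger_gap: 0.0098
finger_force: 20.0
```

Emit:
apply_moves(
  motion=[
    [0,[0.1,0.01,0],0],
    [0,[0.1,0.01,0],0],
    [0,[0,0,0],0],
  ],
)

```text
time: 13.45
eef_pos: [0.5611, -0.0767, 0.0495]
tcp_rot: [-2.139, -2.284, 0.016]
force: [-34.0, -4.6, 21.6]
finger_gap: 0.01
finger_force: 20.1
```

Emit:
apply_moves(
  motion=[
    [0,[-0.3,-0.02,0],0],
    [0,[-0.1,-0.01,0],0],
    [36,[0,0,0],0],
    [36,[0,0,0],0],
    [36,[0,0,0],0],
    [36,[0,0,4],0],
    [36,[-3,2,5],0],
    [36,[-3,0,4],0],
    [36,[0,0,0],0],
    [36,[0,0,0],0],
  ],
)

```text
time: 14.7
eef_pos: [0.503, -0.0567, 0.1791]
tcp_rot: [-2.148, -2.291, 0.0]
force: [0.1, -0.7, 0.5]
finger_gap: 0.0316
finger_force: 0.0
```

```bash
python3 - <<'E'
from h import *
im,i=snap("wrist","w4"); p,y,s=tool(); print(p,y)
E
```

```text
[ 0.50290431 -0.05672319  0.17860008] 0.06441356225199252
```

View pics/w4.png

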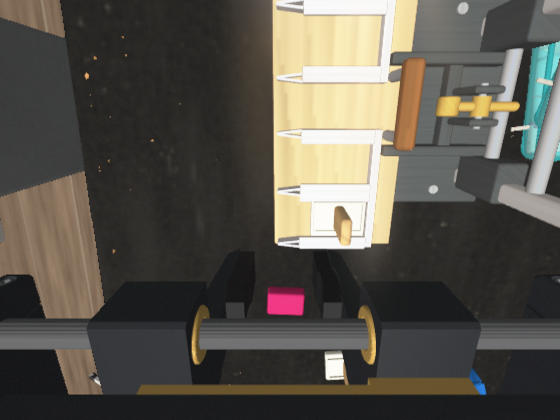

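Lane 3's tray base spans columns 311–364, up against the end wall at about 366. I'll put numbers on that.

```bash
python3 - <<'E'
from h import *
i=robot.camera_info("wrist")
c=np.array([557.7,30.8]);ex=np.array([np.cos(.0645),np.sin(.0645)]);ey=np.array([-ex[1],ex[0]])
im=cv2.imread("pics/w4.png"); h=cv2.cvtColor(im,cv2.COLOR_BGR2HSV)
print(h[222,304:330].tolist()); print(h[222,352:382].tolist())
for uv,z in [((311,215),.036),((364,215),.036),((366,215),.044),((275,215),.028),((276,215),.028),((344,245),.08),((344,207),.08),((363,140),.044),((300,136),.044)]:
    w=pt(i,uv,z)[0]*1000; print(uv,w,"local",(w-c)@ex,(w-c)@ey)
E
```

```text
[[24, 77, 246], [23, 75, 247], [23, 75, 247], [24, 76, 247], [24, 75, 247], [23, 75, 245], [23, 52, 227], [26, 7, 250], [25, 6, 251], [25, 13, 243], [24, 5, 253], [24, 5, 253], [24, 5, 253], [24, 5, 253], [24, 5, 253], [24, 5, 253], [24, 5, 253], [24, 5, 253], [25, 6, 253], [24, 5, 253], [24, 5, 253], [24, 5, 253], [24, 5, 253], [24, 5, 253], [24, 5, 253], [24, 5, 253]]
[[23, 37, 223], [25, 6, 252], [25, 6, 252], [25, 6, 252], [25, 6, 252], [25, 6, 252], [25, 6, 252], [21, 7, 252], [25, 13, 244], [24, 15, 238], [26, 7, 252], [25, 11, 245], [18, 25, 176], [14, 19, 204], [15, 4, 249], [120, 1, 250], [120, 1, 248], [0, 0, 246], [0, 1, 246], [30, 1, 246], [20, 3, 246], [21, 37, 234], [23, 70, 246], [23, 70, 248], [24, 70, 247], [23, 72, 247], [23, 74, 246], [23, 75, 245], [23, 75, 244], [23, 75, 244]]
(311, 215) [532.74767432 -76.78017821] local -31.83455093967172 -105.74816626172431
(364, 215) [586.92878093 -73.24810931] local 22.4615517757417 -105.71570071455344
(366, 215) [586.45696686 -70.40559424] local 22.173933930520043 -102.84868546588015
(275, 215) [495.86291877 -82.05796983] local -68.9827897526746 -108.63756572417053
(276, 215) [496.91427209 -81.98943205] local -67.92920499411991 -108.6369357488322
(344, 245) [559.75065638 -87.90618405] local -5.604848878732068 -118.59152159095362
(344, 207) [555.14182976 -52.18907542] local -7.901935414063643 -82.65162001770179
(363, 140) [572.62754366   2.05463059] local 13.043712239885377 -29.64775528205776
(300, 136) [514.55502995   1.88852697] local -44.91875151357773 -26.07043298696229
```

```bash
cat >> h.py <<'E'
def topt():
    im,i=snap("top")
    for r in rects(im,i,(0,0,170),(179,70,255),.008,40):
        if 130<r[0][0]<410 and 150<r[0][1]<280 and max(r[2])<70:
            a=r[3] if r[2][0]>r[2][1] else r[3]-90
            print("tray",r[0],r[1],r[2],"yaw",round(np.radians(a),3))
E
python3 -c "
from h import *
topt()"
```

```text
tray [178. 239.] [469.3 290.7] [44.5 54.9] yaw -0.262
tray [171. 197.] [604.2 306.7] [44.9 55. ] yaw -0.717
tray [365. 193.] [ 603.4 -300.8] [55.  45.2] yaw 0.136
```

Emit:
apply_moves(
  motion=[
    [36,[1,-4,0],0],
    [36,[1.5,-4,0],0],
    [36,[1.5,-4,0],0],
    [36,[1.5,-4,0],0],
    [36,[1.5,-4,0],0.034],
    [36,[1.5,-3,0],0.034],
    [36,[1.59,-1.36,-3],0],
    [36,[0,0,-4],0],
    [36,[0,0,-4],0],
    [36,[0,0,-3],0],
    [36,[0,0,-1.5],0],
    [36,[0,0,-0.26],0],
  ],
)

```text
time: 16.3
eef_pos: [0.6036, -0.3002, 0.021]
tcp_rot: [-2.068, -2.362, 0.0]
force: [-0.4, 0.6, -0.2]
finger_gap: 0.0319
finger_force: 0.0
```

Emit:
apply_moves(
  motion=[
    [36,[0,0,0],0],
    [0,[0,0,0],0],
    [0,[0,0,0],0],
    [0,[0,0,0],0],
    [0,[0,0,0],0],
    [0,[0,0,0],0],
  ],
)

```text
time: 17.05
eef_pos: [0.6039, -0.3005, 0.0227]
tcp_rot: [2.069, 2.363, 0.0]
force: [-2.0, -0.1, 5.1]
finger_gap: 0.0098
finger_force: 20.0
```

Emit:
apply_moves(
  motion=[
    [0,[0,0,3],0],
    [0,[0,0,4],0],
    [0,[0,0,3],-0.034],
    [0,[-2.15,4,0],-0.034],
    [0,[-2.5,4,0],0],
    [0,[-2.5,4,0],0],
    [0,[-2.5,4,0],0],
    [0,[-2.5,4,0],0],
    [0,[-1.7,4,0],0],
    [0,[-1,3.23,0],0],
    [0,[0,0,-4],0],
    [0,[0,0,-3.1],0],
  ],
)

```text
time: 18.55
eef_pos: [0.4549, -0.0276, 0.05]
tcp_rot: [-2.148, -2.293, 0.0]
force: [0.9, -0.6, -0.4]
finger_gap: 0.0098
finger_force: 20.0
```

Emit:
apply_moves(
  motion=[
    [0,[0,0,0],0],
    [0,[0,0,0],0],
  ],
)

```text
time: 18.8
eef_pos: [0.4557, -0.0283, 0.052]
tcp_rot: [2.148, 2.291, 0.001]
force: [-0.4, 0.4, -0.2]
finger_gap: 0.0101
finger_force: 20.0
```

```bash
python3 - <<'E'
from h import *
im,i=snap("wrist"); p,y,s=tool(); print(p,y,s["finger_gap"])
c=np.array([557.7,30.8]);ex=np.array([np.cos(.0645),np.sin(.0645)]);ey=np.array([-ex[1],ex[0]])
h=cv2.cvtColor(im,cv2.COLOR_RGB2HSV)
# +y edge of the tray base, left and right of tab
for col in (245,260,310,322):
    r=np.where((h[180:260,col,2]>180)&(h[180:260,col,1]<60))[0]
    if len(r):
        w=pt(i,(col,r[0]+180),.030)[0]*1000; print(col,r[0]+180,(w-c)@ex,(w-c)@ey)
E
```

```text
[ 0.45591865 -0.02831551  0.0522653 ] 0.06434071970867561 0.009918354721455691
245 220 -128.15027979137005 -34.29120414427653
260 220 -119.15310351902453 -34.29425817448526
310 220 -89.15536753508924 -34.304440701659935
322 220 -81.95427400097542 -34.30688506381574
```

```bash
python3 - <<'E'
from h import *
im,i=snap("wrist","w5")
for f in ("w3","w5"):
    h=cv2.cvtColor(cv2.imread(f"pics/{f}.png"),cv2.COLOR_BGR2HSV)
    print(f,[(r,int(h[r,250,1]),int(h[r,250,2])) for r in range(210,240,1)])
E
```

```text
w3 [(210, 33, 54), (211, 33, 54), (212, 38, 53), (213, 44, 52), (214, 38, 53), (215, 38, 60), (216, 28, 102), (217, 27, 125), (218, 26, 146), (219, 25, 184), (220, 24, 219), (221, 15, 234), (222, 13, 244), (223, 11, 247), (224, 10, 247), (225, 10, 247), (226, 10, 247), (227, 10, 248), (228, 23, 215), (229, 24, 140), (230, 24, 204), (231, 14, 243), (232, 11, 248), (233, 10, 247), (234, 10, 247), (235, 10, 247), (236, 11, 248), (237, 11, 248), (238, 11, 248), (239, 10, 248)]
w5 [(210, 42, 54), (211, 34, 52), (212, 33, 54), (213, 42, 55), (214, 38, 54), (215, 34, 53), (216, 32, 97), (217, 26, 120), (218, 25, 134), (219, 24, 171), (220, 23, 211), (221, 17, 230), (222, 14, 241), (223, 11, 246), (224, 10, 247), (225, 11, 247), (226, 11, 247), (227, 11, 247), (228, 19, 227), (229, 24, 159), (230, 25, 176), (231, 14, 237), (232, 10, 247), (233, 10, 247), (234, 10, 247), (235, 10, 247), (236, 10, 247), (237, 10, 247), (238, 9, 247), (239, 9, 247)]
```

View pics/w5.png

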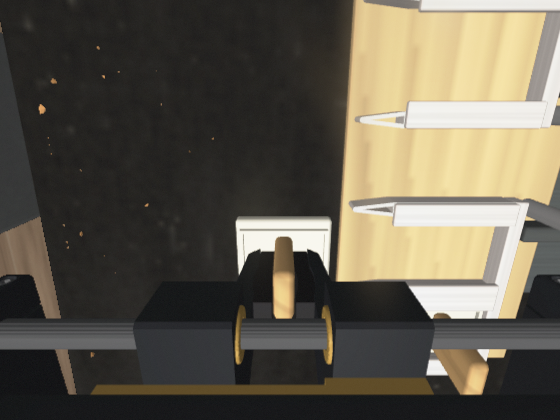

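Tray in hand at (285,217), in the same pose as the first. The lane 2 wall tip is at (355,209), so it's aligned to within about 0.5 mm.

Emit:
apply_moves(
  motion=[
    [0,[0,0.05,-0.05],0],
    [0,[1.2,0.08,0],0],
    [0,[1.2,0.08,0],0],
    [0,[1.2,0.08,0],0],
    [0,[1.2,0.08,0],0],
    [0,[1.2,0.08,0],0],
    [0,[1.0,0.06,0],0],
    [0,[1.0,0.06,0],0],
    [0,[0.7,0.05,0],0],
    [0,[0.6,0.04,0],0],
    [0,[0.3,0.02,0],0],
    [0,[0,0,0],0],
  ],
)

```text
time: 20.4
eef_pos: [0.5517, -0.0212, 0.0507]
tcp_rot: [2.148, 2.291, 0.001]
force: [1.1, 0.5, 1.7]
finger_gap: 0.0098
finger_force: 20.0
```

Emit:
apply_moves(
  motion=[
    [0,[0.2,0.01,0],0],
    [0,[0.2,0.01,0],0],
    [0,[0.2,0.02,0],0],
    [0,[0.1,0.01,0],0],
    [0,[0,0,0],0],
  ],
)

```text
time: 21.02
eef_pos: [0.5569, -0.0209, 0.0508]
tcp_rot: [-2.146, -2.29, 0.004]
force: [-13.0, -1.6, 11.8]
finger_gap: 0.0096
finger_force: 20.0
```

Emit:
apply_moves(
  motion=[
    [0,[0.15,0.01,0],0],
    [0,[0,0,0],0],
    [0,[-0.25,-0.02,0],0],
    [36,[0,0,0],0],
    [36,[0,0,0],0],
    [36,[0,0,0],0],
    [36,[0,0,4],0],
    [36,[0,0,4],0],
    [36,[-2,4,3],0],
    [36,[-1,4,2],0],
    [36,[0,4,0],0],
  ],
)

```text
time: 22.4
eef_pos: [0.5274, 0.1004, 0.1824]
tcp_rot: [2.147, 2.29, 0.004]
force: [0.6, -0.3, -0.5]
finger_gap: 0.0321
finger_force: 0.0
```

```bash
python3 -c "
from h import *
topt(); print(tool()[:2])"
```

```text
tray [178. 239.] [469.3 290.7] [44.5 54.9] yaw -0.262
tray [172. 197.] [603.9 306.9] [44.9 55.7] yaw -0.717
(array([0.52685234, 0.10417329, 0.18157309]), np.float64(0.06691548777798997))
```

Emit:
apply_moves(
  motion=[
    [36,[-1,4,0],0],
    [36,[-1,4,0],-0.109],
    [36,[-1,4,0],-0.109],
    [36,[-1,4,0],-0.109],
    [36,[-1.76,2.65,0],0],
    [36,[0,0,-4],0],
    [36,[0,0,-4],0],
    [36,[0,0,-4],0],
    [36,[0,0,-2.5],0],
    [36,[0,0,-1.3],0],
    [36,[0,0,-0.2],0],
  ],
)

```text
time: 23.82
eef_pos: [0.4697, 0.2856, 0.0204]
tcp_rot: [-2.493, -1.911, 0.001]
force: [-0.3, -0.3, 0.4]
finger_gap: 0.0322
finger_force: 0.0
```

Emit:
apply_moves(
  motion=[
    [36,[0,0,0],0],
    [0,[0,0,0],0],
    [0,[0,0,0],0],
    [0,[0,0,0],0],
    [0,[0,0,0],0],
    [0,[0,0,0],0],
  ],
)

```text
time: 24.58
eef_pos: [0.4697, 0.2858, 0.021]
tcp_rot: [2.493, 1.912, 0.001]
force: [-2.3, -0.4, 6.1]
finger_gap: 0.0097
finger_force: 20.0
```

```bash
python3 -c "
from h import *
print(tool()[:2])"
```

```text
(array([0.46973833, 0.28575228, 0.02102277]), np.float64(-0.2624297828871043))
```

Emit:
apply_moves(
  motion=[
    [0,[0,0,3],0],
    [0,[0,0,4],0],
    [0,[0,-0.47,3],0.109],
    [0,[-0.5,-4,0],0.109],
    [0,[-0.5,-4,0],0.109],
    [0,[-0.5,-4,0],0],
    [0,[-0.5,-4,0],0],
    [0,[-0.09,-3,0],0],
    [0,[0,-2,0],0],
    [0,[0,0,-4],0],
    [0,[0,0,-3.1],0],
    [0,[0,0,0],0],
  ],
)

```text
time: 26.08
eef_pos: [0.4476, 0.071, 0.0483]
tcp_rot: [-2.147, -2.289, 0.004]
force: [0.6, 0.2, -0.5]
finger_gap: 0.0097
finger_force: 20.0
```

Emit:
apply_moves(
  motion=[
    [0,[0,0,0],0],
    [0,[0,0,0],0],
  ],
)

```text
time: 26.32
eef_pos: [0.4494, 0.071, 0.0508]
tcp_rot: [2.147, 2.291, 0.002]
force: [0.6, 1.1, -0.7]
finger_gap: 0.0098
finger_force: 20.0
```

```bash
cat >> h.py <<'E'
c=np.array([557.7,30.8]);ex=np.array([np.cos(.0645),np.sin(.0645)]);ey=np.array([-ex[1],ex[0]])
def held(f):
    im,i=snap("wrist",f); p,y,s=tool(); w=p[:2]*1000-c
    print(p,y,s["finger_gap"],"tcp local",w@ex,w@ey)
    h=cv2.cvtColor(im,cv2.COLOR_RGB2HSV)
    for col in range(236,340,8): 
        r=[q for q in range(150,260) if h[q,col,2]>200 and h[q,col,1]<60]
        print(col,r[0] if r else None,end="; ")
    print("ref row 220 at cols 245..322 = centred")
E
python3 -c "
from h import *
held('w6')"
```

```text
[0.44928858 0.07097738 0.05061526] 0.06465138544673535 0.009799492464914973 tcp local -105.59634374725653 47.08152030456123
236 211; 244 211; 252 210; 260 210; 268 210; 276 210; 284 210; 292 210; 300 210; 308 210; 316 210; 324 210; 332 None; ref row 220 at cols 245..322 = centred
```

View pics/w6.png

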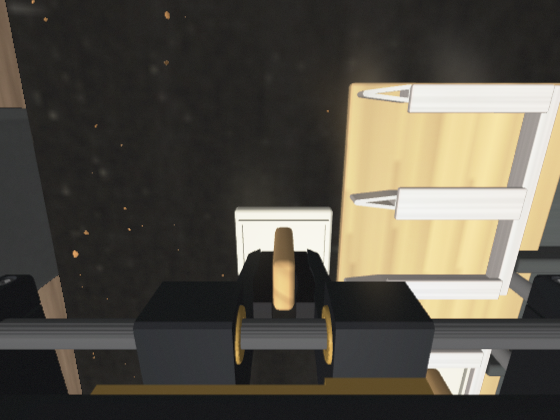

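Tray edge at row 208 with the lane 1 wall tip at row 202. That's the same spacing as the lane 3 insertion that worked, so I'll slide it in.

Emit:
apply_moves(
  motion=[
    [0,[1.2,0.08,0],0],
    [0,[1.2,0.08,0],0],
    [0,[1.2,0.08,0],0],
    [0,[1.2,0.08,0],0],
    [0,[1.2,0.08,0],0],
    [0,[1.0,0.06,0],0],
    [0,[1.0,0.06,0],0],
    [0,[0.7,0.05,0],0],
    [0,[0.6,0.04,0],0],
    [0,[0.3,0.02,0],0],
    [0,[0,0,0],0],
  ],
)

```text
time: 27.75
eef_pos: [0.5447, 0.0773, 0.0496]
tcp_rot: [-2.149, -2.292, 0.0]
force: [0.2, 0.4, 0.1]
finger_gap: 0.0099
finger_force: 20.0
```

Emit:
apply_moves(
  motion=[
    [0,[0.2,0.01,0],0],
    [0,[0.2,0.01,0],0],
    [0,[0.2,0.02,0],0],
    [0,[0.1,0.01,0],0],
    [0,[0,0,0],0],
  ],
)

```text
time: 28.38
eef_pos: [0.5506, 0.0778, 0.0494]
tcp_rot: [-2.147, -2.29, 0.004]
force: [-6.9, -1.0, 2.5]
finger_gap: 0.0098
finger_force: 20.0
```

Emit:
apply_moves(
  motion=[
    [0,[0.2,0.01,0],0],
    [0,[0,0,0],0],
    [0,[-0.3,-0.02,0],0],
    [36,[0,0,0],0],
    [36,[0,0,0],0],
    [36,[0,0,0],0],
    [36,[0,0,4],0],
    [36,[0,0,4],0],
    [36,[0,4,3],0],
    [36,[0,4,2],0],
    [36,[0,4,0],0],
    [36,[0,0,0],0],
  ],
)

```text
time: 29.88
eef_pos: [0.5504, 0.1997, 0.1796]
tcp_rot: [2.145, 2.295, 0.001]
force: [0.7, -0.5, -1.0]
finger_gap: 0.0316
finger_force: 0.0
```

Emit:
apply_moves(
  motion=[
    [36,[0,0,0],0],
  ],
)

```text
time: 30.0
eef_pos: [0.5507, 0.1971, 0.1794]
tcp_rot: [-2.149, -2.292, 0.001]
force: [-0.5, -0.3, -0.8]
finger_gap: 0.0318
finger_force: 0.0
```

```bash
python3 -c "
from h import *
topt(); print(tool()[:2])"
```

```text
(array([0.55080355, 0.19676147, 0.17938405]), np.float64(0.06364706853933465))
```

```bash
python3 -c "
from h import *
snap('top','t2'); im,i=snap('wrist','w7')
for z,v in ((.008,170),(.008,215)):
  [print(r) for r in rects(im,i,(0,0,v),(179,60,255),z,200)]
im,i=snap('side')
[print('side',r) for r in rects(im,i,(0,0,150),(179,70,255),.008,15) if 150<r[0][0]<300 and 200<r[0][1]<300]"
```

```text
(array([273., 367.]), array([545.3, -56.1]), array([106.1,  60.9]), 3.7)
(array([276., 257.]), array([540.8,  90.5]), array([115.2, 138.1]), 6.6)
(array([344.,  45.]), array([602. , 336.2]), array([43.9, 55.2]), 49.1)
(array([273., 367.]), array([545.3, -56.1]), array([106.1,  60.9]), 3.7)
(array([277., 256.]), array([540.9,  91.1]), array([115.2, 136.5]), 6.8)
(array([344.,  46.]), array([602. , 336.2]), array([43.2, 54.9]), 49.1)
side (array([218., 262.]), array([599. , 338.4]), array([48.6, 63.5]), 49.3)
side (array([267., 211.]), array([558. ,   2.2]), array([128.4, 312. ]), 2.6)
```

View pics/w7.png

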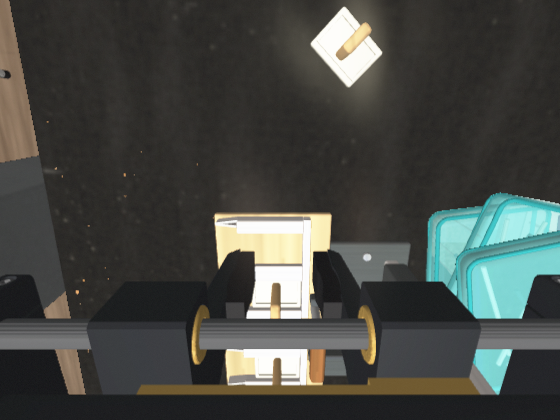

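The last tray has been knocked to about (602,336), at (346,47) in the picture. I'll move closer and measure again.

Emit:
apply_moves(
  motion=[
    [36,[1,2,0],0],
    [36,[2,3,0],0],
    [36,[2,3,0],0],
    [36,[0,0,0],0],
    [36,[0,0,0],0],
    [36,[0,0,0],0],
  ],
)

```text
time: 30.95
eef_pos: [0.6006, 0.2767, 0.1799]
tcp_rot: [2.15, 2.291, -0.0]
force: [0.1, 0.2, 0.5]
finger_gap: 0.0315
finger_force: 0.0
```

```bash
python3 -c "
from h import *
im,i=snap('wrist'); print(tool()[:2])
for z,v in ((.008,170),(.008,215)):
  [print(r) for r in rects(im,i,(0,0,v),(179,60,255),z,200) if max(r[2])<70]"
```

```text
(array([0.60062856, 0.27683287, 0.17996094]), np.float64(0.06356814139440219))
(array([285., 126.]), array([602.1, 336.8]), array([44.5, 56.2]), 48.9)
(array([243., 369.]), array([559.9,  21.3]), array([64.9, 61. ]), 3.7)
(array([267., 302.]), array([584.2, 133. ]), array([43.4, 59.8]), 3.7)
(array([289., 126.]), array([602.4, 336.9]), array([43.8, 55.9]), 49.1)
```

Emit:
apply_moves(
  motion=[
    [36,[0.16,2,0],-0.13],
    [36,[0,2,0],-0.13],
    [36,[0,2,0],-0.13],
    [36,[0,0,-2],-0.13],
    [36,[0,0,-3],-0.13],
    [36,[0,0,-3],-0.13],
    [36,[0,0,-3],0],
    [36,[0,0,-3],0],
    [36,[0,0,-1.6],0],
    [36,[0,0,-0.3],0],
    [36,[0,0,0],0],
    [36,[0,0,0],0],
  ],
)

```text
time: 32.5
eef_pos: [0.6029, 0.3378, 0.0218]
tcp_rot: [2.858, 1.303, 0.003]
force: [0.1, 0.4, 0.6]
finger_gap: 0.0318
finger_force: 0.0
```

Emit:
apply_moves(
  motion=[
    [36,[0,0,0],0],
    [0,[0,0,0],0],
    [0,[0,0,0],0],
    [0,[0,0,0],0],
    [0,[0,0,0],0],
    [0,[0,0,0],0],
  ],
)

```text
time: 33.25
eef_pos: [0.6023, 0.3377, 0.0206]
tcp_rot: [-2.859, -1.303, 0.0]
force: [-0.4, -0.2, 1.1]
finger_gap: 0.0094
finger_force: 20.0
```

```bash
python3 -c "
from h import *
print(tool()[:2])"
```

```text
(array([0.60231217, 0.33769883, 0.02063167]), np.float64(-0.7154962329484128))
```

Emit:
apply_moves(
  motion=[
    [0,[0,0,3],0],
    [0,[0,0,4],0.11],
    [0,[-1,-1,3],0.11],
    [0,[-3,-3,0],0.14],
    [0,[-3,-3,0],0.14],
    [0,[-3,-3,0],0.14],
    [0,[-3,-4,0],0.14],
    [0,[-1.7,-4,0],0],
    [0,[-1.04,-2.6,0],0],
    [0,[0,0,0],0],
    [0,[0,0,-4],0],
    [0,[0,0,-3.1],0],
  ],
)

```text
time: 34.75
eef_pos: [0.4452, 0.1324, 0.0486]
tcp_rot: [2.148, 2.292, 0.001]
force: [0.6, 0.2, -0.6]
finger_gap: 0.01
finger_force: 20.0
```

Emit:
apply_moves(
  motion=[
    [0,[0,0,0],0],
    [0,[0,0,0],0],
    [0,[0,0,0],0],
  ],
)

```text
time: 35.12
eef_pos: [0.4457, 0.1319, 0.0508]
tcp_rot: [2.147, 2.291, 0.003]
force: [-0.3, -0.2, -0.9]
finger_gap: 0.0101
finger_force: 20.0
```

```bash
python3 -c "
from h import *
held('w8')"
```

```text
[0.44557584 0.13183805 0.05065012] 0.06467465193659043 0.009737335442535595 tcp local -105.37857068777305 108.05494262426659
236 221; 244 221; 252 221; 260 221; 268 221; 276 221; 284 221; 292 221; 300 221; 308 221; 316 221; 324 221; 332 None; ref row 220 at cols 245..322 = centred
```

View pics/w8.png

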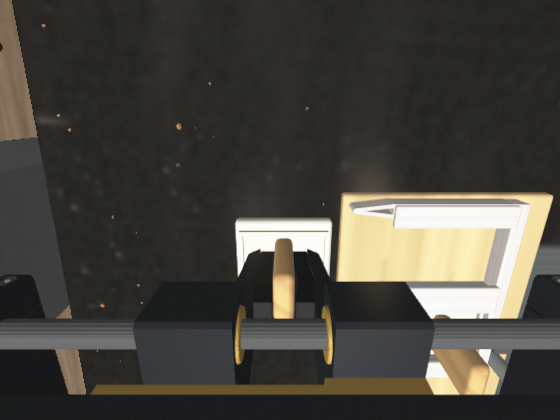

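Tray edge at row 218 and the wall tip at row 211, so it's aligned (about 0.5 mm toward -y). I'll slide it in with a tiny +y nudge.

Emit:
apply_moves(
  motion=[
    [0,[0,0.05,0],0],
    [0,[1.2,0.08,0],0],
    [0,[1.2,0.08,0],0],
    [0,[1.2,0.08,0],0],
    [0,[1.2,0.08,0],0],
    [0,[1.2,0.08,0],0],
    [0,[1.0,0.06,0],0],
    [0,[1.0,0.06,0],0],
    [0,[0.7,0.05,0],0],
    [0,[0.6,0.04,0],0],
    [0,[0.3,0.02,0],0],
    [0,[0,0,0],0],
  ],
)

```text
time: 36.67
eef_pos: [0.5409, 0.1385, 0.0496]
tcp_rot: [-2.149, -2.292, 0.0]
force: [0.2, 1.1, -0.5]
finger_gap: 0.0095
finger_force: 20.0
```

Emit:
apply_moves(
  motion=[
    [0,[0.2,0.01,0],0],
    [0,[0.2,0.01,0],0],
    [0,[0.2,0.02,0],0],
    [0,[0.1,0.01,0],0],
    [0,[0.1,0,0],0],
    [0,[0,0,0],0],
  ],
)

```text
time: 37.42
eef_pos: [0.5468, 0.139, 0.0493]
tcp_rot: [-2.145, -2.289, 0.007]
force: [-10.9, -1.6, 6.0]
finger_gap: 0.0099
finger_force: 20.0
```

Emit:
apply_moves(
  motion=[
    [0,[0.2,0.01,0],0],
    [0,[0,0,0],0],
    [0,[-0.35,-0.02,0],0],
    [36,[0,0,0],0],
    [36,[0,0,0],0],
    [36,[0,0,0],0],
    [36,[0,0,4],0],
    [36,[0,0,4],0],
    [36,[0,0,4],0],
    [36,[-1,-2,4],0],
    [36,[-2,-4,4],0],
    [36,[-1,-3,4],0],
  ],
)

```text
time: 38.92
eef_pos: [0.5066, 0.0478, 0.2911]
tcp_rot: [2.148, 2.292, 0.0]
force: [0.5, -0.4, 0.0]
finger_gap: 0.0317
finger_force: 0.0
```

Emit:
apply_moves(
  motion=[
    [36,[0,0,0],0.1575],
    [36,[0,0,0],0.157],
    [36,[0,0,0],0.157],
    [36,[0,0,0],0.157],
    [36,[0,0,0],0.157],
    [36,[0,0,0],0.157],
    [36,[0,0,0],0.157],
    [36,[0,0,0],0.157],
    [36,[0,0,0],0.157],
    [36,[0,0,0],0.157],
    [36,[0,0,0],0],
    [36,[0,0,0],0],
  ],
)

```text
time: 40.42
eef_pos: [0.5074, 0.0489, 0.2896]
tcp_rot: [-0.096, 3.14, 0.0]
force: [-0.4, -0.1, 0.8]
finger_gap: 0.0318
finger_force: 0.0
```

```bash
python3 -c "
from h import *
im,i=snap('wrist','w9'); p,y,s=tool(); print(p,y,s['joints'])
print([r for r in rects(im,i,(5,100,70),(16,220,200),.079,60)])
"
```

```text
[0.50746146 0.04887416 0.28964208] 1.632554050153194 [-1.34134549e-01  2.46450716e-01  1.45234608e+00 -2.73331069e-06
  1.44270782e+00 -1.76668825e+00]
[(array([255., 245.]), array([595.1,  32.7]), array([17.2, 67. ]), 3.5)]
```

View pics/w9.png

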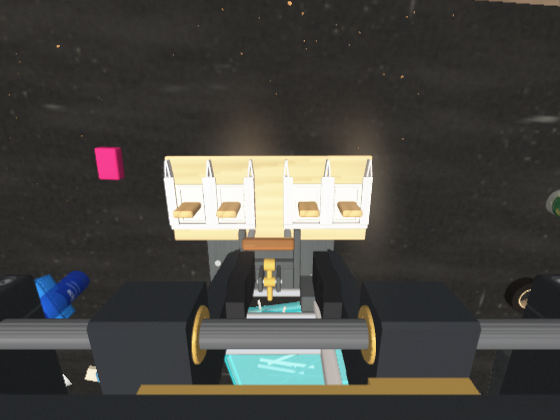

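All four tabs line up near row 210 with the bases against the end wall, and the bar is at (269,243). Two dark arms flank the bar (columns 243 and 297), so I'll check their height before closing over the bar's ends.

```bash
python3 - <<'E'
import cv2,numpy as np
a=cv2.imread("pics/w4.png")[30:200,370:560]; b=cv2.imread("pics/w9.png")[200:330,180:370]
A=cv2.resize(a,None,fx=2.1,fy=2.1); B=cv2.resize(b,None,fx=2.1,fy=2.1)
h=np.zeros((max(A.shape[0],B.shape[0]),A.shape[1]+B.shape[1],3),np.uint8)
h[:A.shape[0],:A.shape[1]]=A; h[:B.shape[0],A.shape[1]:]=B
h=cv2.convertScaleAbs(h,alpha=1.6,beta=20)
cv2.imwrite("pics/m.png",h); print(h.shape)
E
```

```text
(357, 798, 3)
```

View pics/m.png

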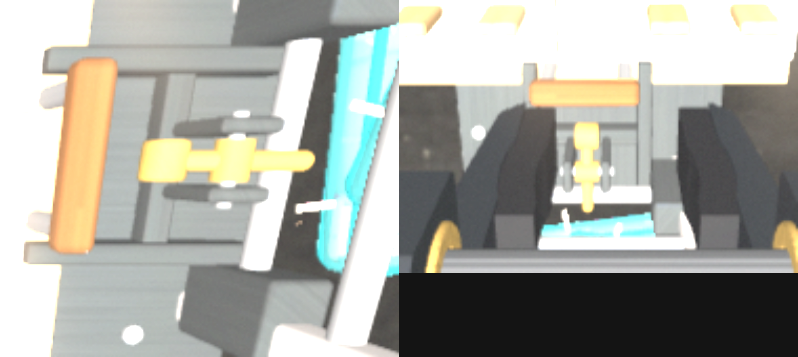

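```bash
python3 - <<'E'
from h import *
p,y,s=tool(); i9=robot.camera_info("wrist"); C9=-i9["R"].T@i9["t"]
def cam(p4,y4):
    D=Ro.from_euler("z",y4-y).as_matrix(); i=dict(i9); i["R"]=i9["R"]@D.T
    i["t"]=-i["R"]@(np.array(p4)+D@(C9-p)); return i
i4=cam([.5029,-.0567,.1786],.0644)
def loc(i,uv,z): w=pt(i,uv,z)[0]*1000-c; return round(w@ex,1),round(w@ey,1)
for z in (.01,.03,.04,.05,.06,.07,.08):
    print(z,"w4 +arm",loc(i4,(450,54),z),loc(i4,(450,65),z),"-arm",loc(i4,(440,147),z),loc(i4,(440,155),z)," w9 +",loc(i9,(294.5,240),z),loc(i9,(299.5,240),z),"-",loc(i9,(240,240),z),loc(i9,(245.5,240),z))
print("bar top check",loc(i4,(412,58),.079),loc(i4,(405,150),.079),loc(i9,(294,244),.079),loc(i9,(243,244),.079))
E
```

```text
0.01 w4 +arm (np.float64(96.7), np.float64(47.1)) (np.float64(98.3), np.float64(37.6)) -arm (np.float64(101.6), np.float64(-39.8)) (np.float64(102.9), np.float64(-48.1))  w9 + (np.float64(63.2), np.float64(37.6)) (np.float64(63.2), np.float64(45.3)) - (np.float64(63.0), np.float64(-47.2)) (np.float64(63.0), np.float64(-38.6))
0.03 w4 +arm (np.float64(86.7), np.float64(43.9)) (np.float64(88.2), np.float64(35.1)) -arm (np.float64(91.2), np.float64(-37.4)) (np.float64(92.5), np.float64(-45.1))  w9 + (np.float64(54.1), np.float64(36.8)) (np.float64(54.1), np.float64(44.2)) - (np.float64(53.9), np.float64(-44.0)) (np.float64(53.9), np.float64(-35.8))
0.04 w4 +arm (np.float64(81.7), np.float64(42.4)) (np.float64(83.2), np.float64(33.8)) -arm (np.float64(86.1), np.float64(-36.2)) (np.float64(87.3), np.float64(-43.7))  w9 + (np.float64(49.5), np.float64(36.4)) (np.float64(49.5), np.float64(43.6)) - (np.float64(49.3), np.float64(-42.4)) (np.float64(49.4), np.float64(-34.4))
0.05 w4 +arm (np.float64(76.6), np.float64(40.8)) (np.float64(78.1), np.float64(32.5)) -arm (np.float64(80.9), np.float6
[... 647 characters left out ...]
loat64(-32.6)) (np.float64(71.7), np.float64(-39.3))  w9 + (np.float64(35.9), np.float64(35.2)) (np.float64(35.9), np.float64(41.9)) - (np.float64(35.7), np.float64(-37.6)) (np.float64(35.7), np.float64(-30.2))
0.08 w4 +arm (np.float64(61.6), np.float64(36.1)) (np.float64(62.9), np.float64(28.8)) -arm (np.float64(65.4), np.float64(-31.4)) (np.float64(66.5), np.float64(-37.8))  w9 + (np.float64(31.3), np.float64(34.8)) (np.float64(31.3), np.float64(41.3)) - (np.float64(31.1), np.float64(-36.0)) (np.float64(31.1), np.float64(-28.8))
bar top check (np.float64(34.4), np.float64(33.6)) (np.float64(37.9), np.float64(-33.9)) (np.float64(37.5), np.float64(34.3)) (np.float64(37.3), np.float64(-32.5))
```

The arms lie at about z ≤ 0.03, y ±40, well below the fingertips at 0.053. I'll grip the bar over its length.

Emit:
apply_moves(
  motion=[
    [100,[2.2,-0.4,0],0.003],
    [100,[2.2,-0.4,0],0],
    [100,[2.2,-0.4,0],0],
    [100,[2.2,-0.35,0],0],
    [100,[0,0,-4],0],
    [100,[0,0,-4],0],
    [100,[0,0,-4],0],
    [100,[0,0,-2.6],0],
    [100,[0,0,0],0],
    [100,[0,0,0],0],
  ],
  grip_force=40,
)

```text
time: 41.72
eef_pos: [0.596, 0.0333, 0.145]
tcp_rot: [-0.104, 3.138, -0.001]
force: [-0.2, -0.6, -0.3]
finger_gap: 0.0883
finger_force: 0.0
```

```bash
python3 -c "
from h import *
im,i=snap('wrist'); p,y,s=tool(); print(p,y,s['finger_gap'])
print([r for r in rects(im,i,(5,100,70),(16,220,200),.079,60)])
print([np.round((p[:2]*1000-c)@e,1) for e in (ex,ey)])"
```

```text
[0.59610986 0.03329613 0.14517522] 1.6374996412713194 0.08787682747650935
[(array([284., 220.]), array([594.9,  33. ]), array([17. , 68.2]), 3.8)]
[np.float64(38.5), np.float64(0.0)]
```

Emit:
apply_moves(
  motion=[
    [100,[-0.05,0,-3],0],
    [100,[0,0,-3],0],
    [100,[0,0,-2],0],
    [100,[0,0,-1.2],0],
    [100,[0,0,0],0],
  ],
)

```text
time: 42.4
eef_pos: [0.5951, 0.0333, 0.0519]
tcp_rot: [-0.105, 3.14, -0.0]
force: [0.7, -0.4, 1.4]
finger_gap: 0.0881
finger_force: 0.0
```

Emit:
apply_moves(
  motion=[
    [70,[0,0,0],0],
    [70,[0,0,0],0],
    [70,[0,0,0],0],
    [70,[0,0,0],0],
    [70,[0,0,0],0],
    [70,[0,0,0],0],
  ],
)

```text
time: 43.15
eef_pos: [0.5953, 0.0336, 0.0525]
tcp_rot: [-0.105, 3.138, 0.0]
force: [-1.3, 2.2, 6.0]
finger_gap: 0.0692
finger_force: 40.0
```

Emit:
apply_moves(
  motion=[
    [0,[0,0,0],0],
    [0,[0,0,0.5],0],
    [0,[0,0,1],0],
    [0,[0,0,1],0],
    [0,[0,0,0],0],
  ],
)

```text
time: 43.78
eef_pos: [0.5953, 0.0336, 0.0763]
tcp_rot: [-0.105, 3.139, 0.001]
force: [7.2, 2.6, -8.8]
finger_gap: 0.0692
finger_force: 40.0
```

Emit:
apply_moves(
  motion=[
    [0,[0,0,1.2],0],
    [0,[0,0,1.2],0],
    [0,[0,0,1.2],0],
    [0,[0,0,1.2],0],
    [0,[0,0,1.2],0],
    [0,[0,0,0],0],
  ],
)

```text
time: 44.52
eef_pos: [0.5953, 0.0336, 0.1363]
tcp_rot: [-0.105, 3.139, 0.001]
force: [7.5, 2.2, -7.3]
finger_gap: 0.0691
finger_force: 40.0
```

Emit:
apply_moves(
  motion=[
    [0,[0,0,1.2],0],
    [0,[0,0,1.2],0],
    [0,[0,0,1.2],0],
    [0,[0,0,0.8],0],
    [0,[0,0,0.5],0],
    [0,[0,0,0],0],
    [0,[0,0,0],0],
  ],
)

```text
time: 45.4
eef_pos: [0.5952, 0.0336, 0.1843]
tcp_rot: [-0.105, 3.14, 0.001]
force: [8.0, 2.8, -7.7]
finger_gap: 0.0692
finger_force: 40.0
```

```bash
python3 -c "
from h import *
im,i=snap('wrist','w10'); p,y,s=tool(); print(p,y,s['finger_gap'],s['force'])
[print(r) for r in rects(im,i,(5,100,70),(16,220,200),p[2]+.026,60)]
[print('w',r) for r in rects(im,i,(0,0,190),(179,45,255),p[2]-.009,60)]"
```

```text
[0.59522775 0.03358802 0.18432693] 1.6379446831187183 0.06929934402526973 [ 7.7187818   2.3037215  -8.51336604]
(array([280., 291.]), array([594.8,  32.9]), array([17.3, 67.3]), 3.9)
```

Emit:
apply_moves(
  motion=[
    [0,[0,0,0.4],0],
    [0,[0,0,0],0],
    [0,[0,0,0],0],
  ],
)

```text
time: 45.82
eef_pos: [0.5952, 0.0336, 0.1883]
tcp_rot: [-0.105, 3.14, 0.001]
force: [8.1, 2.5, -8.5]
finger_gap: 0.0687
finger_force: 40.0
```

Emit:
apply_moves(
  motion=[
    [0,[0,0,-0.5],0],
    [0,[0,0,-0.5],0],
    [0,[0,0,-0.5],0],
    [0,[0,0,-0.4],0],
    [0,[0,0,-0.3],0],
    [0,[0,0,0],0],
    [0,[0,0,0],0],
  ],
)

```text
time: 46.7
eef_pos: [0.5952, 0.0336, 0.1662]
tcp_rot: [-0.105, 3.14, 0.001]
force: [7.8, 3.0, -8.9]
finger_gap: 0.0689
finger_force: 40.0
```

Rise is now 0.1137. I'll lower slowly to find the catch.

Emit:
apply_moves(
  motion=[
    [0,[0,0,-0.2],0],
    [0,[0,0,-0.1],0],
    [0,[0,0,0],0],
    [0,[0,0,0],0],
  ],
)

```text
time: 47.2
eef_pos: [0.5952, 0.0336, 0.1632]
tcp_rot: [-0.105, 3.14, 0.001]
force: [8.1, 2.3, -9.5]
finger_gap: 0.0689
finger_force: 40.0
```

Emit:
apply_moves(
  motion=[
    [0,[0,0,-0.1],0],
    [0,[0,0,-0.1],0],
    [0,[0,0,0],0],
    [0,[0,0,0],0],
  ],
)

```text
time: 47.7
eef_pos: [0.5953, 0.0336, 0.162]
tcp_rot: [-0.105, 3.139, 0.001]
force: [6.1, 2.3, -5.0]
finger_gap: 0.0689
finger_force: 40.0
```

Emit:
apply_moves(
  motion=[
    [0,[0,0,-0.1],0],
    [0,[0,0,-0.1],0],
    [0,[0,0,0],0],
    [0,[0,0,0],0],
  ],
)

```text
time: 48.2
eef_pos: [0.5953, 0.0336, 0.1613]
tcp_rot: [-0.106, 3.138, 0.0]
force: [1.8, 3.1, 4.8]
finger_gap: 0.069
finger_force: 40.0
```

The pawl carries the load, since the tool force has changed sign. I'll let go and withdraw.

Emit:
apply_moves(
  motion=[
    [0,[0,0,0.05],0],
    [100,[0,0,0],0],
    [100,[0,0,0],0],
    [100,[0,0,0],0],
    [100,[0,0,0],0],
    [100,[0,0,2],0],
    [100,[0,0,4],0],
    [100,[0,0,4],0],
    [100,[-3,0,4],0],
    [100,[-5,0,0],0],
    [100,[-5,0,0],0],
    [100,[0,0,0],0],
  ],
)

```text
time: 49.7
eef_pos: [0.4627, 0.0337, 0.3017]
tcp_rot: [-0.105, 3.14, -0.0]
force: [0.2, -0.6, 0.6]
finger_gap: 0.0881
finger_force: 0.0
```

```bash
python3 -c "
from h import *
im,i=snap('wrist','w11'); p,y,s=tool(); print(p,s['force'])
for z in (.079,.189): [print(z,r) for r in rects(im,i,(5,100,70),(16,220,200),z,60)]
[print('w',r) for r in rects(im,i,(0,0,190),(179,45,255),.154,60)]"
```

```text
[0.46437703 0.03337639 0.30176517] [ 0.40056263  0.03555355 -0.05585231]
0.079 (array([275., 315.]), array([670.3,  34.4]), array([10.6, 94.7]), 3.9)
0.189 (array([275., 315.]), array([584. ,  32.4]), array([ 7.4, 66.4]), 3.9)
w (array([297., 373.]), array([696.6,  64.7]), array([11.4, 40.6]), 3.9)
w (array([256., 373.]), array([700. ,  14.2]), array([11.4, 40.7]), 3.9)
w (array([153., 251.]), array([ 532. , -103.8]), array([70.3, 13.2]), 2.1)
w (array([341., 256.]), array([531.7, 108.3]), array([ 98.7, 119.5]), 2.9)
w (array([203., 252.]), array([540.4, -42.6]), array([ 99.8, 105.6]), 3.9)
w (array([29.,  1.]), array([ 309.4, -185.3]), array([ 1.4, 62.7]), 3.8)
```

View pics/w11.png

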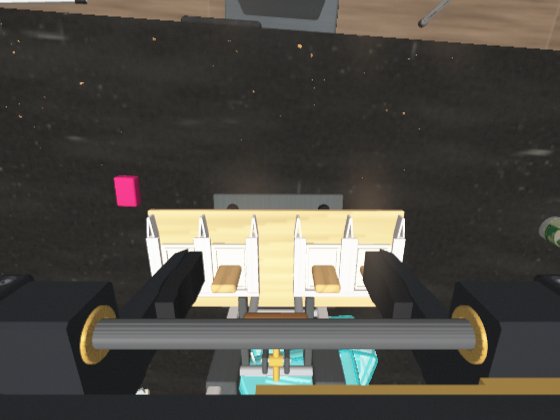

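The deck holds at the top locking rung (bar length matches z≈0.19). The trays' bases reach the end wall, visible for example at (227,278) and (325,278), and the box stands on the table at (127,191).

```bash
python3 -c "
from plant import robot
print(robot.hand_in())"
```

```text
the job is handed in; nothing more can be done
None
```

I handed the job in after about 50 s of the 210 s: the box is on the table, all four trays are home in their lanes, and the lift is locked on its top locking rung, standing free of the gripper; the verdict wasn't shown.

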